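Size a filter blank in the stepped gauge

TASK

Find the size of the filter blank that stands on the black rubber mat: try it in the stepped gauge, beginning with the smallest step and going up one step at a time, pressing gently and feeling about over each step because the gauge strip does not sit exactly in its frame, until it enters. Leave it upright and fully home in that first step that takes it, and leave the other blank and the things around where they are.

Things in the scene. Friction and masses are not known exactly. Their poses are not given: they have to be found in the camera images.
- blank_a: one of two aluminium filter blanks: flat disc 10 mm thick with a 1 mm bevel round its lower edge, on it an upright steel knob, 14 mm in diameter, 10 to 46 mm above the underside. One disc is 30.6 mm across, the other 34.6 mm; which is which is not told. About 50 g. One stands on the rubber mat, one on the note pad. Origin: centre of the underside; z up along the knob
- blank_b: one of two aluminium filter blanks: flat disc 10 mm thick with a 1 mm bevel round its lower edge, on it an upright steel knob, 14 mm in diameter, 10 to 46 mm above the underside. One disc is 30.6 mm across, the other 34.6 mm; which is which is not told. About 50 g. One stands on the rubber mat, one on the note pad. Origin: centre of the underside; z up along the knob
- rubber_mat: black rubber mat, 80 x 80 x 3 mm, fixed; the blank to be sized stands near its middle. Origin: centre of the underside
- note_pad: white paper pad, 80 x 80 x 3 mm, fixed; the other blank stands on it and stays there. Origin: centre of the underside
- gauge: stepped gauge, fixed: frame 74 (x) by 250 mm (y), rails 22 mm high; in it an aluminium strip 56 by 214 mm, top at 30 mm, with 4 recesses 50 mm apart along y, growing to +y. The strip is clamped up to 4 mm off along y (does not slide; the pose is the frame's). Sprung: sinks from 2 N on, 1 mm per N, hard stop 5 mm down. Origin: centre of the frame's underside, z up
- step_1 (a point): nominal centre of the mouth of step 1 (1 small stud on the frame at its -x side): round blind recess 28 mm across, 10 mm deep, 1 mm bevelled rim; at the height of the strip's top at rest; axes as the gauge. True centres of all four lie shifted along the gauge's y by the strip's unknown offset
- step_2 (a point): nominal centre of the mouth of step 2 (2 small studs on the frame at its -x side): round blind recess 32 mm across, 10 mm deep, 1 mm bevelled rim; at the height of the strip's top at rest; axes as the gauge. A disc kept pressed a few mm down and moved along y stops being pushed up (the strip rises round it) when it comes within about 1 mm of the true centre of a step that takes it
- step_3 (a point): nominal centre of the mouth of step 3 (3 small studs on the frame at its -x side): round blind recess 36 mm across, 10 mm deep, 1 mm bevelled rim; at the height of the strip's top at rest; axes as the gauge. A disc fully home touches the recess floor, its upper face flush with the strip's top
- step_4 (a point): nominal centre of the mouth of step 4 (4 small studs on the frame at its -x side): round blind recess 40 mm across, 10 mm deep, 1 mm bevelled rim; at the height of the strip's top at rest; axes as the gauge. More than 20 N on a blank damages the gauge
- tape_roll: loose bystander: a roll of tape lying flat, 96 mm across, 25 mm high; origin: centre of the underside
- beaker: loose bystander: clear beaker, 53 mm across, 70 mm high; origin: centre of the underside
- marker: loose bystander: black-capped white marker pen, 135 mm long, 17 mm thick, lying along its y; origin: its middle, underside

How it is judged (in metres and radians):
On the way, in this order (a step that is already met when the one before it is completed fails the run):
1. the blank has been pressed into or onto step 1: its underside at least 0.5 mm below the strip's resting top, within 8 mm of the nominal centre (((horizontal distance between blank_a and step_1 below 0.008 m and z of blank_a in the frame of step_1 below -0.0005 m) or (horizontal distance between blank_b and step_1 below 0.008 m and z of blank_b in the frame of step_1 below -0.0005 m))), for 0.05 s.
2. the same at step 2 (((horizontal distance between blank_a and step_2 below 0.008 m and z of blank_a in the frame of step_2 below -0.0005 m) or (horizontal distance between blank_b and step_2 below 0.008 m and z of blank_b in the frame of step_2 below -0.0005 m))), for 0.05 s.
3. the blank from the mat is home in the smallest step that takes it: its underside more than 8 mm below the strip's resting top (((horizontal distance between blank_a and step_2 below 0.008 m and z of blank_a in the frame of step_2 below -0.008 m and angle between blank_a's own z axis and vertical below 0.1 rad and horizontal distance between blank_b and rubber_mat above 0.06 m) or (horizontal distance between blank_b and step_3 below 0.008 m and z of blank_b in the frame of step_3 below -0.008 m and angle between blank_b's own z axis and vertical below 0.1 rad and horizontal distance between blank_a and rubber_mat above 0.06 m))), for 0.1 s.
At the end, for the whole second after the job is handed in: The blank that stood on the rubber mat rests upright (within 0.1 rad) in the smallest step that takes it (step 2 for the 30.6 mm disc, step 3 for the 34.6 mm disc), its underside more than 8 mm below the strip's resting top, still and released; the other blank is within 10 mm of where it stood (((horizontal distance between blank_a and step_2 below 0.008 m and z of blank_a in the frame of step_2 below -0.008 m and angle between blank_a's own z axis and vertical below 0.1 rad and horizontal distance between blank_b and rubber_mat above 0.06 m and linear speed of blank_a below 0.01 m/s and distance of blank_b from where it was at the start of the episode below 0.01 m) or (horizontal distance between blank_b and step_3 below 0.008 m and z of blank_b in the frame of step_3 below -0.008 m and angle between blank_b's own z axis and vertical below 0.1 rad and horizontal distance between blank_a and rubber_mat above 0.06 m and linear speed of blank_b below 0.01 m/s and distance of blank_a from where it was at the start of the episode below 0.01 m))); the robot touches nothing.
It fails at once if a blank is pressed on the gauge with more than 20 N (contact force between any of blank_a, blank_b and gauge above 20 N).
It fails at once if a bystander is pushed more than 20 mm (distance of any of tape_roll, beaker, marker from where it was at the start of the episode above 0.02 m).
It also fails if it takes over 64 s, if anything falls off the work surface, if the arm or the gripper's body presses on something with over 40 N, if the wrist force passes 120 N, or if a joint passes its speed limit or range.

ROBOT

A 6-joint arm with a two-finger parallel gripper is mounted at the origin on a cart in front of the work surface, level with it; the furniture and walls round the work are solid. World frame = base frame: x ahead of the robot, y to its left, z up, the work surface at z = 0. Lengths are in mm, angles in rad, forces in N, time in s.
With the tool pointing down it reaches from about 275 to 750 mm from the base axis. Payload 10.2 kg.
Tool frame: the origin (TCP) lies on the centre line of the jaws, within the pads' length; the fingertips stand ctrl.tips_ahead ahead of it and the grasp point (between the pads) lies 6 mm ahead of it (ctrl.tips_ahead is the distance from the TCP to the fingertips, in mm); z points along the fingers, y is the line along which they close (so a half turn about z gives the same grasp; the last joint's range is limited). The gripper opens to 88 mm and grips with 3 to 60 N. Pads are 18 mm wide; open, the fingers measure 123 mm over their backs; the gripper's body (75 mm by 187 mm) begins 45 mm behind the grasp point.
Start: joints at [0.992, 0.313, 1.498, -0, 1.331, -0.223], TCP at [182.892, 492.12, 263.72] pointing down, gripper open.
Joint ranges: [-2.94, 2.94], [-0.97, 2.17], [0.19, 2.56], [-1.23, 4.37], [0.02, 3.11], [-2.88, 2.88]. Speed limits (rad/s): [2.39, 2.39, 3.01, 3.14, 3.14, 3.14].

INTERFACE

Orientations are given as a unit quaternion [w, x, y, z].
In Python, from workcell import ctrl, viewer gives the robot as it stands.
- The arm moves only by the tool carry_out, never from a script. Its argument "deltas" is a list that holds one entry, the list of rows, each a list of 7 numbers: the shift along the world's x, y, z in mm, then the turn, a rotation vector about the world's x, y, z in degrees, then the finger opening in mm, from 0 to 88.1. In form: [[[dx, dy, dz, rx, ry, rz, hand], ...]]. A call has 1 to 10 rows; each row shifts and turns the commanded pose from where the row before left it; what a row does not reach is not made up. A row lasts 1/10 s, in which the tool goes at most 50 mm and 8.59 degrees, less where a joint would pass 70% of its speed; a pose out of reach is approached as far as the arm can. A call is refused whole if a number of a shift passes 50 or a number of a turn 8.59, either way. A call with a gripper value outside its range is refused whole. The fingers move at their own pace and stop on an object; "squeeze" is the grip in N (left out, the last holds). Time passes only in rows, so rows that do not move let the fingers close. It gives the time, the measured TCP pose, the force, the opening and the grip force at its end, in the units of the state.
- ctrl.observe(): the state, without advancing time (a new reading comes with each control period).
- viewer.grab_frame(name): name is "side" or "top"; returns a dict with "img" (400x640x3 uint8, red, green, blue), "vfov" (degrees; the focal length in pixels is half the picture's height over the tangent of half this angle, whatever the lens; pixels are square), "cx", "cy" (the principal point, pixels), "camera_from_world" (4x4, takes a point from world to camera coordinates). Camera axes: x right, y down, z forward; pixel columns grow to the right and rows downward; lengths in mm; the calibration is good to about 2 mm. A picture is of the moment at which its call begins. There is no depth.
- ctrl.job_done(): hands the job in; it is judged then, once.
The state is a dict: "t": time; "q": joint angles; "joint_vel": joint speeds; "tau": joint torques, N m; "tcp_pos": TCP position; "eef_rot": TCP orientation; "ft_force": force on the tool from outside, world axes, zero at the start; "ft_torque": the same for the moment, N m; "width": finger opening in mm; "gripper_force": force on a finger pad.
Only numpy, scipy, OpenCV 4.12 (cv2) and the standard library are available. Lean on these libraries where they do the work, as an engineer would, in place of code of your own. Each camera call takes 0.05 s, during which the arm holds its last target. There are 200 camera calls.

## Working session

There is one attempt and no reset: what is moved stays moved. The work goes in short steps, Python scripts to look and compute and a tool call to move; the robot and the scene stay as the last step left them, time stands still between calls to the robot, and variables do not carry over. Pictures are saved under pics/ and viewed, at most 10 in all, crops included, and the job is handed in when it is done.

Besides the shell and the picture viewer there is one more tool, called after ">>>" as name([rows], argument=value, ...), one row to a line, values as JSON. carry_out: Moves the arm, as the interface text tells. Its arguments: {"type":"object","properties":{"deltas":{"type":"array"},"squeeze":{"type":"number"}},"required":["deltas"]}

```bash
mkdir -p pics; cat > h.py <<'E'
import numpy as np, cv2
from workcell import ctrl, viewer
def grab(n):
    f=viewer.grab_frame(n); return f
def ray(f,u,v,z):
    fl=200/np.tan(np.radians(f["vfov"])/2); T=np.array(f["camera_from_world"]); R,t=T[:3,:3],T[:3,3]
    o=-R.T@t; d=R.T@np.array([(u-f["cx"])/fl,(v-f["cy"])/fl,1]); return o+d*(z-o[2])/d[2]
def proj(f,p):
    fl=f["img"].shape[0]/2/np.tan(np.radians(f["vfov"])/2); T=np.array(f["camera_from_world"]); c=T[:3,:3]@np.array(p)+T[:3,3]
    return c[:2]/c[2]*fl+[f["cx"],f["cy"]]
def save(f,n): cv2.imwrite("pics/"+n,f["img"][:,:,::-1])
E
python3 - <<'E'
from h import *
for n in("top","side"):
    f=grab(n); save(f,n+"0.png"); print(n,f["vfov"],f["cx"],f["cy"],np.round(f["camera_from_world"],3).tolist())
s=ctrl.observe(); print(s, ctrl.tips_ahead)
E
```

```text
top 57.01128951720418 316.7587295422066 203.87504299554956 [[0.028, -0.999, -0.029, -3.58], [-0.997, -0.025, -0.077, 543.593], [0.077, 0.031, -0.997, 989.251], [0.0, 0.0, 0.0, 1.0]]
side 45.66665785363435 314.90091478844954 193.19435373000348 [[0.926, -0.378, 0.018, -507.583], [-0.215, -0.566, -0.796, 149.39], [0.311, 0.733, -0.605, 984.651], [0.0, 0.0, 0.0, 1.0]]
{'t': 0.1, 'q': array([ 9.91576906e-01,  3.13381145e-01,  1.49832113e+00,  1.60214140e-05,
        1.33100477e+00, -2.23410610e-01]), 'joint_vel': array([-0.00113887, -0.00080483, -0.00323916, -0.00055449, -0.00104934,
        0.00161332]), 'tau': array([ 1.97758956e-03, -4.02809787e+01, -2.52642721e+01,  6.95582642e-02,
        3.42190464e-02, -7.44894919e-05]), 'tcp_pos': array([182.79513882, 491.95700887, 263.239936  ]), 'eef_rot': array([-2.24819652e-04,  1.76969294e-01,  9.84216215e-01, -5.09887274e-04]), 'ft_force': array([ 0.03045377, -0.15680686,  0.12912952]), 'ft_torque': array([ 0.00582321, -0.01500558, -0.05669791]), 'gripper_force': 0.0, 'width': 88.55401016881508} 25.0
```

View pics/top0.png

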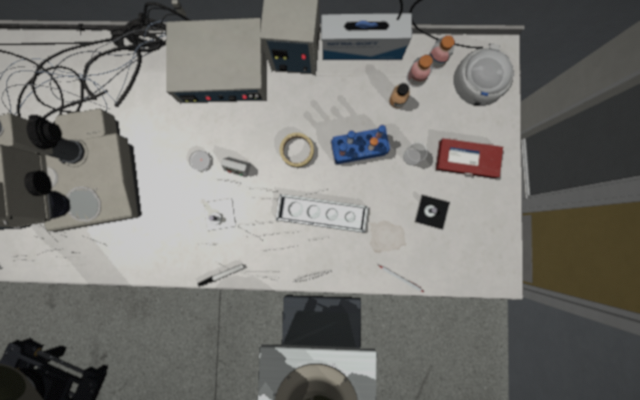

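View pics/side0.png

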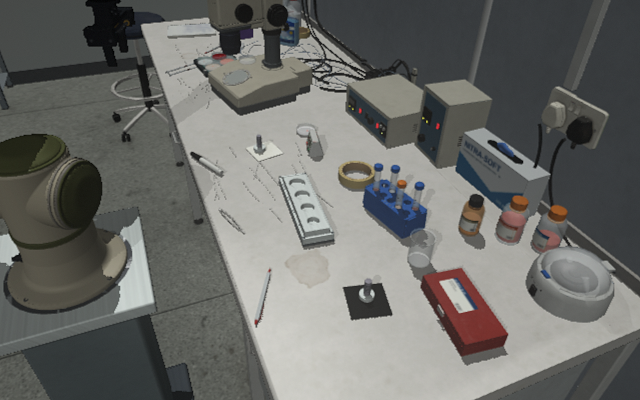

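The top view shows the mat with its blank at about (432,211), the pad at (219,212), the gauge from (280,205) to (368,220), the tape at (298,150), the beaker at (417,155) and the marker at (222,274). In the side view the mat is at (367,299) and the gauge at (305,208).

```bash
python3 - <<'E'
from h import *
t=grab("top"); s=grab("side")
def up(f,x,y,w,h,k): return cv2.resize(f["img"][y:y+h,x:x+w,::-1],None,fx=k,fy=k,interpolation=cv2.INTER_CUBIC)
a=up(t,268,180,110,60,7); 
b=np.hstack([up(t,405,185,55,50,7),up(s,335,270,55,50,7)])
cv2.imwrite("pics/c1.png",np.vstack([a[:,:770],np.pad(b,((0,0),(0,0),(0,0)))])[:, :770] if b.shape[1]==770 else a)
cv2.imwrite("pics/c1.png",cv2.resize(cv2.imread("pics/c1.png"),None,fx=.75,fy=.75))
c=up(s,270,165,75,85,7); cv2.imwrite("pics/c2.png",c)
# mat centre
for f,n in((t,"top"),(s,"side")):
    m=(f["img"].max(2)<45).astype(np.uint8)
    nn,l,st,c=cv2.connectedComponentsWithStats(m)
    for i in range(1,nn):
        x0,y0,w,h,ar=st[i]
        if ar>200 and w<70 and h<70: print(n,st[i],c[i])
print(ray(t,432,211,3),ray(t,219,212,3))
E
```

```text
top [127  33  38  58 230] [148.03043478  50.18695652]
top [269  43  41  29 839] [289.64123957  56.35041716]
top [  26  116   53   44 1284] [ 49.98598131 138.37149533]
top [129 146  11  69 202] [134.23762376 178.80693069]
top [ 24 170  45  48 967] [ 45.61633919 191.65563599]
top [417 197  31  31 512] [432.59765625 212.140625  ]
side [313   0  54  62 204] [332.95098039  33.33333333]
side [235   4  18  19 273] [243.53113553  12.88278388]
side [267   4  22  27 408] [277.77205882  15.99509804]
side [217  24  34  31 512] [231.         39.9140625]
side [262  28  19  35 296] [273.22297297  41.51351351]
side [348  59  69  22 345] [382.82028986  69.96811594]
side [566 116  27  33 588] [579.39795918 131.34693878]
side [   0  134   47   42 1384] [ 19.49566474 153.18352601]
side [548 138  18  68 226] [553.51327434 168.45575221]
[ 533.25216138 -307.5442784     3.        ] [514.99771947 285.46490811   3.        ]
```

View pics/c1.png

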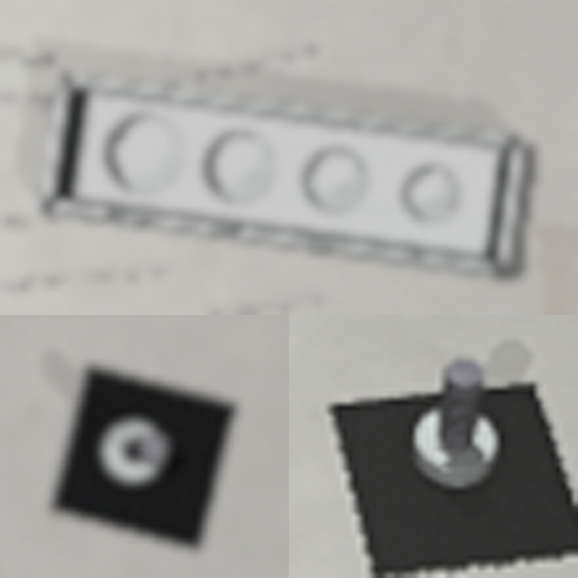

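View pics/c2.png

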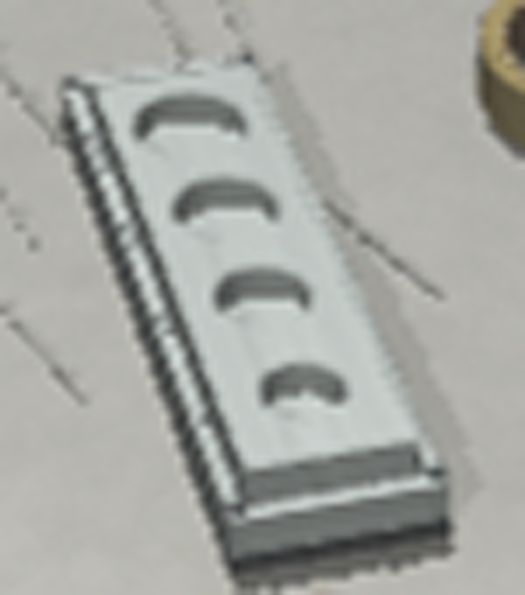

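The crops show recess centres at top-view crop px (432,192), (336,180), (240,166) and (143,153), with step 1 on the right at −y. The mat blank's disc is at top px (430.7,211.1) and side px (366.6,295.3), and its knob top is at side px (368.1,280.9).

```bash
python3 - <<'E'
from h import *
t=grab("top"); s=grab("side")
P=[]
for u,v in((432,192),(336,180),(240,166),(143,153)):
    p=ray(t,268+u/5.25-.4,180+v/5.25-.4,30); P.append(p); q=proj(s,p); print(np.round(p,1),"side crop px",np.round((q-[270,165]+.5)*7))
P=np.array(P); x=np.arange(4)*50-75
d=np.polyfit(x,P[:,:2],1); print("slope,mid",d, "yaw deg",np.degrees(np.arctan2(-d[0,0],d[0,1])))
print("disc top",ray(t,430.7-.4,211.1-.4,13),"side",ray(s,366.6-.4,295.3-.4,13),"knob side",ray(s,368.1-.4,280.9-.4,49),"knob top",ray(t,405+150/5.25-.4,185+(446-315)/5.25-.4,49))
# disc extents in side
for u in(414,497): print(ray(s,335+(u-289)/5.25-.4,295,13))
for u in(98,172): print(ray(t,405+u/5.25-.4,211,13))
print("mat",ray(t,432.6,212.1,3))
# frame corners at z=22 (crop px)
for u,v in((68,78),(45,212),(533,147),(520,275)): print("frame",np.round(ray(t,268+u/5.25-.4,180+v/5.25-.4,22 if v!=212 and v!=275 else 11),1))
E
```

```text
[511.7 -79.9  30. ] side crop px [308. 390.]
[516.6 -30.4  30. ] side crop px [266. 296.]
[522.6  19.4  30. ] side crop px [229. 207.]
[528.   69.9  30. ] side crop px [192. 124.]
slope,mid [[ 1.09471412e-01  9.98396238e-01]
 [ 5.19738602e+02 -5.26173173e+00]] yaw deg -6.257328812376219
disc top [ 533.29992772 -300.1306544    13.        ] side [ 531.2561894  -303.97767849   13.        ] knob side [ 533.05117541 -300.09922077   49.        ] knob top [ 534.14849367 -297.71359525   49.        ]
[ 517.06252318 -298.71607115   13.        ]
[ 545.64583656 -309.8511578    13.        ]
[ 531.98060619 -281.04767883   13.        ]
[ 532.97596224 -319.27668551   13.        ]
mat [ 530.25123896 -309.1980728     3.        ]
frame [566.9 111.3  22. ]
frame [496.7 122.4  11. ]
frame [ 536.9 -132.3   22. ]
frame [ 470.4 -127.8   11. ]
```

>>> carry_out([
  [[33, -28, 0, 0, 0, 1.4, 60], [33, -28, 0, 0, 0, 1.4, 60], [33, -28, 0, 0, 0, 1.4, 60], [33, -28, 0, 0, 0, 1.4, 60], [33, -28, 0, 0, 0, 1.4, 60], [33, -28, 0, 0, 0, 1.4, 60], [33, -28, 0, 0, 0, 1.4, 60], [33, -28, 0, 0, 0, 1.4, 60], [33, -28, 0, 0, 0, 1.4, 60], [33, -28, 0, 0, 0, 1.4, 60]],
], squeeze=25)

```text
t: 1.3
tcp_pos: [514.0, 210.7, 263.7]
eef_rot: [-0.0, 0.055, 0.998, 0.0]
ft_force: [-0.8, 0.1, 0.3]
width: 60.1
gripper_force: 0.0
```

>>> carry_out([
  [[2, -48, -10, 0, 0, 0, 60], [2, -48, -10, 0, 0, 0, 60], [2, -48, -10, 0, 0, 0, 60], [2, -48, -10, 0, 0, 0, 60], [2, -48, -10, 0, 0, 0, 60], [2, -48, -10, 0, 0, 0, 60], [2, -48, -10, 0, 0, 0, 60], [2, -48, -10, 0, 0, 0, 60], [2, -48, -10, 0, 0, 0, 60], [2, -48, -10, 0, 0, 0, 60]],
])

```text
t: 2.3
tcp_pos: [532.6, -269.9, 163.3]
eef_rot: [0.0, 0.056, 0.998, 0.0]
ft_force: [0.7, -0.6, 0.5]
width: 59.8
gripper_force: 0.0
```

>>> carry_out([
  [[0, -15, -35, 0, 0, 0, 60], [0, -15, -35, 0, 0, 0, 60], [0, 0, 0, 0, 0, 0, 60]],
])

```text
t: 2.6
tcp_pos: [530.8, -298.0, 89.2]
eef_rot: [-0.003, 0.057, 0.998, 0.002]
ft_force: [0.4, 0.1, -0.1]
width: 59.9
gripper_force: 0.0
```

```bash
python3 - <<'E'
from h import *
t=grab("top"); s=grab("side"); p=ctrl.observe()["tcp_pos"]; print(p)
up=lambda f,x,y,w,h,k: cv2.resize(f["img"][y:y+h,x:x+w,::-1],None,fx=k,fy=k,interpolation=cv2.INTER_CUBIC)
print((proj(s,[533,-300,49])-[325,235]+.5)*6,(proj(s,p+[0,0,-25])-[325,235]+.5)*6)
cv2.imwrite("pics/g1.png",up(s,325,235,90,95,6))
E
```

```text
[ 533.03793518 -297.59399684   94.34585065]
[258.91160206 275.8242155 ] [261.05919167 225.78095952]
```

View pics/g1.png

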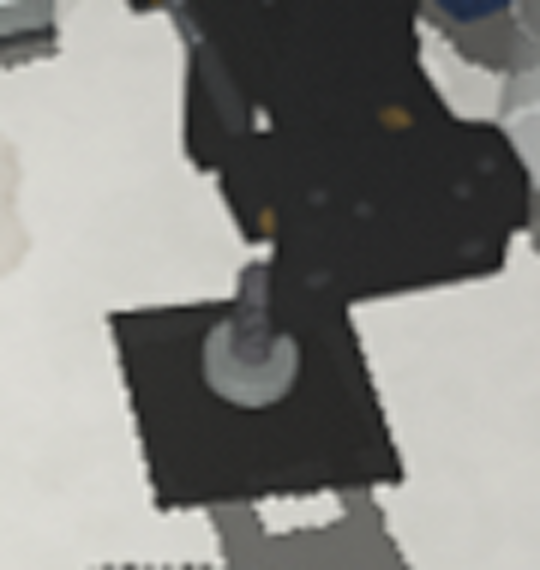

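The side crop shows the knob top at about (255,268), directly below the open jaws, with the disc at (251,360). The jaws are clear of the knob, so I descend and grip.

>>> carry_out([
  [[0, -1, -26, 0, 0, 0, 60], [0, -1, -25, 0, 0, 0, 60], [0, 0, 0, 0, 0, 0, 60], [0, 0, 0, 0, 0, 0, 10], [0, 0, 0, 0, 0, 0, 10], [0, 0, 0, 0, 0, 0, 10], [0, 0, 0, 0, 0, 0, 10], [0, 0, 0, 0, 0, 0, 10]],
])

```text
t: 3.5
tcp_pos: [533.0, -300.0, 43.2]
eef_rot: [0.0, 0.056, 0.998, -0.0]
ft_force: [0.3, 0.8, -0.8]
width: 22.3
gripper_force: 0.0
```

>>> carry_out([
  [[0, 0, 0, 0, 0, 0, 10], [0, 0, 0, 0, 0, 0, 10], [0, 0, 0, 0, 0, 0, 10]],
])

```text
t: 3.8
tcp_pos: [532.9, -299.9, 42.9]
eef_rot: [0.0, 0.056, 0.998, -0.0]
ft_force: [-0.1, 1.6, 3.6]
width: 12.8
gripper_force: 25.0
```

>>> carry_out([
  [[0, 0, 25, 0, 0, 0, 10], [0, 0, 25, 0, 0, 0, 10], [-4, 40, 0, 0, 0, 0, 10], [-4, 45, 0, 0, 0, 0, 10], [-4, 45, 0, 0, 0, 0, 10], [-4, 45, 0, 0, 0, 0, 10], [-4, 35, 0, 0, 0, 0, 10], [-1, 10, -5, 0, 0, 0, 10], [0, 0, -8, 0, 0, 0, 10], [0, 0, 0, 0, 0, 0, 10]],
])

```text
t: 4.8
tcp_pos: [511.7, -80.7, 78.6]
eef_rot: [-0.001, 0.056, 0.998, 0.0]
ft_force: [0.7, 0.2, -0.4]
width: 13.2
gripper_force: 25.0
```

```bash
python3 - <<'E'
from h import *
t=grab("top"); s=grab("side"); o=ctrl.observe(); p=o["tcp_pos"]; print(p,o["ft_force"],o["width"])
up=lambda f,x,y,w,h,k: cv2.resize(f["img"][y:y+h,x:x+w,::-1],None,fx=k,fy=k,interpolation=cv2.INTER_CUBIC)
print("disc bottom at", (proj(s,p+[0,0,-40])-[255,140]+.5)*6, "step1",(proj(s,[511.5,-80,30])-[255,140]+.5)*6)
cv2.imwrite("pics/g2.png",up(s,255,140,110,100,6))
E
```

```text
[512.01659637 -81.18666806  79.36479779] [-0.09812959 -0.01518383  0.37995096] 12.863331246524856
disc bottom at [356.51772742 467.14033774] step1 [353.61706244 484.69462008]
```

View pics/g2.png

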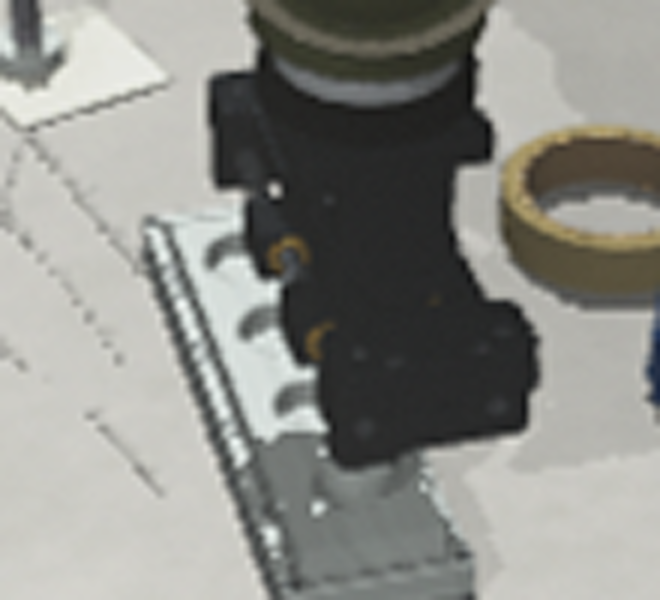

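The held disc is just over step 1, around (365,480) in the crop, though the shadow makes the exact offset unclear. I'll press gently and feel for it by force.

>>> carry_out([
  [[0, 1, -5, 0, 0, 0, 10], [0, 0, -3, 0, 0, 0, 10], [0, 0, -1, 0, 0, 0, 10], [0, 0, -1, 0, 0, 0, 10], [0, 0, -1, 0, 0, 0, 10], [0, 0, -1, 0, 0, 0, 10], [0, 0, 0, 0, 0, 0, 10]],
])

```text
t: 5.6
tcp_pos: [511.9, -79.0, 67.9]
eef_rot: [0.0, 0.056, 0.998, -0.0]
ft_force: [-2.5, -1.4, 2.8]
width: 13.2
gripper_force: 25.0
```

>>> carry_out([
  [[0, 0, -1, 0, 0, 0, 10], [0, 0, -1, 0, 0, 0, 10], [0, 0, 0, 0, 0, 0, 10]],
])

```text
t: 5.9
tcp_pos: [511.9, -79.0, 65.8]
eef_rot: [0.0, 0.056, 0.998, -0.0]
ft_force: [-2.9, -1.9, 5.8]
width: 13.3
gripper_force: 25.0
```

>>> carry_out([
  [[-0.2, -2, 0, 0, 0, 0, 10], [-0.2, -2, 0, 0, 0, 0, 10], [0, 0, 0, 0, 0, 0, 10]],
])

```text
t: 6.2
tcp_pos: [511.9, -82.6, 66.0]
eef_rot: [0.001, 0.056, 0.998, 0.0]
ft_force: [-0.8, 2.6, 5.3]
width: 13.2
gripper_force: 25.0
```

>>> carry_out([
  [[0.2, 2, 0, 0, 0, 0, 10], [0.2, 2, 0, 0, 0, 0, 10], [0.2, 2, 0, 0, 0, 0, 10], [0.2, 2, 0, 0, 0, 0, 10], [0, 0, 0, 0, 0, 0, 10]],
])

```text
t: 6.7
tcp_pos: [513.0, -75.1, 66.2]
eef_rot: [0.001, 0.056, 0.998, -0.0]
ft_force: [0.3, -2.1, 5.6]
width: 13.0
gripper_force: 25.0
```

Step 1 pushes back with about 5.5 N everywhere, so the disc does not enter. On to step 2.

>>> carry_out([
  [[0, 0, 12, 0, 0, 0, 10], [1.8, 21, 0, 0, 0, 0, 10], [1.8, 21, 0, 0, 0, 0, 10], [0, 0, -4, 0, 0, 0, 10], [0, 0, -3, 0, 0, 0, 10], [0, 0, -2, 0, 0, 0, 10], [0, 0, -1.2, 0, 0, 0, 10], [0, 0, 0, 0, 0, 0, 10]],
])

```text
t: 7.5
tcp_pos: [515.9, -33.3, 67.6]
eef_rot: [-0.0, 0.056, 0.998, 0.0]
ft_force: [-1.7, 1.4, 3.5]
width: 13.0
gripper_force: 25.0
```

>>> carry_out([
  [[0.1, 1, 0, 0, 0, 0, 10], [0, 0, 0, 0, 0, 0, 10]],
])

```text
t: 7.7
tcp_pos: [516.2, -32.4, 67.8]
eef_rot: [0.0, 0.056, 0.998, -0.0]
ft_force: [-1.6, -2.3, 3.3]
width: 13.2
gripper_force: 25.0
```

>>> carry_out([
  [[0.1, 1, 0, 0, 0, 0, 10], [0, 0, 0, 0, 0, 0, 10]],
])

```text
t: 7.9
tcp_pos: [516.4, -31.0, 67.7]
eef_rot: [0.0, 0.056, 0.998, -0.0]
ft_force: [0.3, -2.0, 2.6]
width: 13.1
gripper_force: 25.0
```

>>> carry_out([
  [[0.1, 1, 0, 0, 0, 0, 10], [0, 0, 0, 0, 0, 0, 10]],
])

```text
t: 8.1
tcp_pos: [516.3, -29.8, 67.6]
eef_rot: [0.0, 0.056, 0.998, -0.0]
ft_force: [-0.1, -1.5, 3.9]
width: 12.9
gripper_force: 25.0
```

>>> carry_out([
  [[0.1, 1, 0, 0, 0, 0, 10], [0, 0, 0, 0, 0, 0, 10]],
])

```text
t: 8.3
tcp_pos: [515.8, -28.4, 67.1]
eef_rot: [-0.001, 0.056, 0.998, 0.0]
ft_force: [-1.0, 0.1, -0.7]
width: 13.1
gripper_force: 25.0
```

The push vanished at y ≈ −28.6, so the disc seems to be entering step 2. I'll lower gently.

>>> carry_out([
  [[0, 0, -1, 0, 0, 0, 10], [0, 0, -1, 0, 0, 0, 10], [0, 0, 0, 0, 0, 0, 10]],
])

```text
t: 8.6
tcp_pos: [516.0, -28.7, 65.1]
eef_rot: [-0.0, 0.056, 0.998, 0.0]
ft_force: [-0.5, -0.3, -1.0]
width: 13.4
gripper_force: 25.0
```

>>> carry_out([
  [[0, 0, -1, 0, 0, 0, 10], [0, 0, -1, 0, 0, 0, 10], [0, 0, -1, 0, 0, 0, 10], [0, 0, 0, 0, 0, 0, 10]],
])

```text
t: 9.0
tcp_pos: [516.2, -28.9, 62.4]
eef_rot: [-0.0, 0.056, 0.998, 0.0]
ft_force: [-0.7, -0.2, 0.0]
width: 13.5
gripper_force: 25.0
```

>>> carry_out([
  [[0, 0, -1, 0, 0, 0, 10], [0, 0, -1, 0, 0, 0, 10], [0, 0, 0, 0, 0, 0, 10]],
])

```text
t: 9.3
tcp_pos: [516.2, -28.9, 60.4]
eef_rot: [-0.0, 0.056, 0.998, 0.0]
ft_force: [-0.8, -0.6, -0.1]
width: 12.9
gripper_force: 25.0
```

>>> carry_out([
  [[0, 0, -1, 0, 0, 0, 10], [0, 0, -1, 0, 0, 0, 10], [0, 0, 0, 0, 0, 0, 10]],
])

```text
t: 9.6
tcp_pos: [516.4, -28.9, 58.6]
eef_rot: [0.0, 0.056, 0.998, -0.0]
ft_force: [-1.3, -1.6, 3.1]
width: 13.2
gripper_force: 25.0
```

The floor is felt at TCP z ≈ 59.5, so the disc is fully home. Releasing.

>>> carry_out([
  [[0, 0, 1, 0, 0, 0, 10], [0, 0, 0, 0, 0, 0, 40], [0, 0, 0, 0, 0, 0, 40], [0, 0, 0, 0, 0, 0, 40], [0, 0, 0, 0, 0, 0, 40], [0, 0, 10, 0, 0, 0, 40], [0, 0, 40, 0, 0, 0, 40], [0, 0, 40, 0, 0, 0, 40], [0, 0, 40, 0, 0, 0, 40], [-40, 0, 20, 0, 0, 0, 40]],
])

```text
t: 10.6
tcp_pos: [478.8, -29.5, 213.5]
eef_rot: [0.004, 0.055, 0.998, -0.001]
ft_force: [-0.7, 0.5, 0.5]
width: 39.9
gripper_force: 0.0
```

>>> carry_out([
  [[-40, 0, 20, 0, 0, 0, 40], [-40, 0, 20, 0, 0, 0, 40], [-40, 0, 20, 0, 0, 0, 40], [0, 0, 0, 0, 0, 0, 40], [0, 0, 0, 0, 0, 0, 40]],
])

```text
t: 11.1
tcp_pos: [356.3, -29.0, 270.5]
eef_rot: [0.001, 0.056, 0.998, -0.0]
ft_force: [0.4, 0.1, 0.4]
width: 40.3
gripper_force: 0.0
```

```bash
python3 - <<'E'
from h import *
s=grab("side"); o=ctrl.observe(); print(o["tcp_pos"],o["ft_force"],o["width"])
c=s["img"][130:250,230:350,::-1]; cv2.imwrite("pics/e.png",cv2.resize(c,None,fx=5,fy=5,interpolation=cv2.INTER_CUBIC))
print((proj(s,[516.3,-28.9,66])-[230,130])*5)
E
```

```text
[356.60462832 -28.95730204 269.75090341] [ 0.42389519 -0.20480393 -0.99549896] 40.32019292864362
[386.21064658 320.90265999]
```

View pics/e.png

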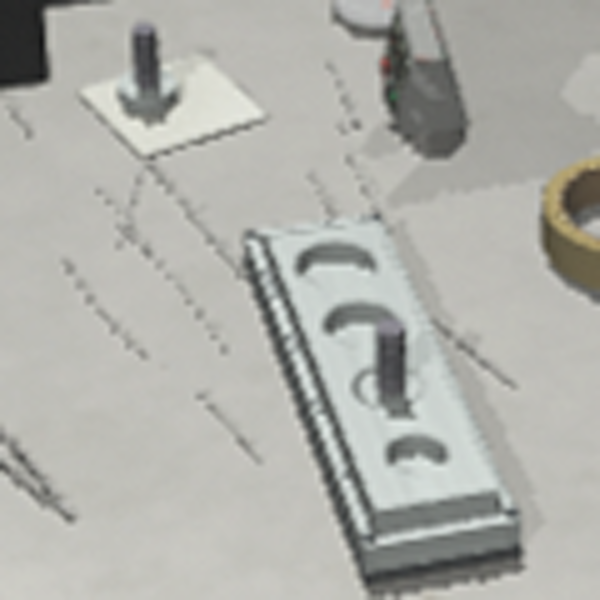

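The picture shows the blank upright and flush in step 2: its knob rises from about (395,410) to (388,325) and only a thin ring is left round the disc. Everything else is undisturbed, so I hand the job in.

```bash
python3 -c "
from workcell import ctrl
print(ctrl.job_done())"
```

```text
the job is handed in; nothing more can be done
None
```

The blank from the mat did not enter step 1 and went fully home, upright and released, in step 2, so it is the 30.6 mm disc; the job is handed in, but no verdict came back.

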